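Load a ceramic tile in the microscope fixture and hold it for clamping

TASK

Push the white ceramic tile across the fixture plate into the corner, flush along the long rail and up to the end stop, then slide the thinner of the two tall steel packing blocks upright into the gap between tile and side clamp where it is wide enough (only one is), squarely in front of the clamp's pad and right down on the plate, and let go of it. Then, with the fingers between the two clamps, press the tile's free long edge firmly against the rail and finish like that, still holding the tile pressed flush so that the clamps can be tightened. Leave everything else on the bench where it is.

Things in the scene. Friction and masses are not known exactly. Their poses are not given: they have to be found in the camera images.
- jig: Dark grey metal fixture plate with a grid of small holes, fixed on the bench: 180 mm (x) by 340 mm (y), 12 mm thick. Origin: centre of its underside, z up. It bears the rail along its far (+x) edge, an end stop at its right (-y) end and two side clamps. Left (+y) of the clamps it is open, and the tile can slide along the rail from there to its place between rail and clamps.
- rail: Straight steel rail fixed on the plate, 340 mm long along y, 18 mm wide, rising 14 mm above the plate. Its origin and axes are those of jig; its inner face looks to -x and stands at x = 70 mm of that frame.
- tile_place (a point): Where tile_center is to be: the middle of the tile's place in the corner, 8 mm above the plate, 30 mm from the rail's face and 60 mm from the end stop's face; axes as the plate's, (40, -75, 20) mm in the frame of jig. The end stop is a steel bar 55 mm long (x), 18 mm wide, 14 mm high above the plate, whose face looks to +y.
- tile_center (a point): Centre (half-way up) of the loose white ceramic tile, 60 mm (its x) by 120 mm (its y), 16 mm thick, 0.2 to 0.4 kg. It lies flat on the plate, left of the clamps, askew and off the rail by 1 to 4 cm. Its axes lie roughly along the plate's (within 0.2 rad). Pushed along the rail off its middle line it can swing off the rail and catch on a pad.
- clamp_a_pad (a point): Centre of the pad face of one of two like side clamps on the plate, left or right: a disc of 18 mm diameter looking to the rail (+x; axes as the plate's), 10 mm above the plate. 8 mm behind it begins the clamp's block, 28 mm wide (y), 34 long, 20 high, then the screw's knob to 62 mm behind. With the tile flush on the rail one clamp's gap (pad to tile) is 7 to 9 mm, the other's 17 to 19 mm.
- clamp_b_pad (a point): Same for the other clamp, of the same make. The two are 96 mm apart along y, 48 mm either side of the middle of the tile's place. Compare them: the one whose pad is farther from the rail (smaller x in the plate's frame) has the wide gap.
- thin_block_center (a point): Centre (half-way up) of the thinner packing block: plain steel, 14 mm thick (its x), 20 mm wide (its y), 50 mm tall, about 0.11 kg, standing on the bench right of the plate. In the gap its 14 mm lies across, its width centred on the pad within 10 mm. Take it across the 20 mm by its upper half: beside the gap the clamp rises 20 mm and the tile 16 mm above the plate.
- thick_block_center (a point): Centre (half-way up) of the thicker packing block, same height and width but 24 mm thick: fits neither gap. Stands upright near the thin one (the two may change places). Bystander.
- spare_screw: Bystander: spare clamp screw standing on its knob (19 mm diameter, 34 mm tall) at the plate's near left corner. Origin: centre of underside.
- slide_box: Bystander: closed box for slides, 87 x 102 x 34 mm, on the bench to the left. Origin: centre of underside.
- petri_dish: Bystander: closed Petri dish, 91 mm diameter, 17 mm high, on the bench to the left. Origin: centre of underside.
- objective_case: Bystander: grey round objective case, 41 mm diameter, 52 mm tall, on the bench to the right. Origin: centre of underside.
- jar: Bystander: amber jar, 56 mm diameter, 65 mm tall, beyond the rail. Origin: centre of underside.
- screwdriver: Bystander: screwdriver with orange handle, 150 mm long, lying beyond the rail.
- beaker: Bystander: glass beaker, 68 mm diameter, 85 mm tall, to the far left. Origin: centre of underside.
Mind the look-alikes: they are no part of the job. What is meant by the part that bears tile_center is not blue or turquoise, and is the smaller of those in its own colour.

How it is judged:
By the outcome, as a careful person would: the job done as asked, in the order asked, and still so for the second after the job is handed in, while the arm keeps its last pose, push and grip.
It also fails if it takes over 72 s, if anything falls off the work surface, if the arm or the gripper's body presses on something with over 40 N, if the wrist force passes 120 N, or if a joint passes its speed limit or range.

ROBOT

A 6-joint arm with a two-finger parallel gripper is mounted at the origin on the work surface. World frame = base frame: x ahead of the robot, y to its left, z up, the work surface at z = 0. Lengths are in m, angles in rad, forces in N, time in s.
With the tool pointing down it reaches from about 0.35 to 0.85 m from the base axis. Payload 8.1 kg.
Tool frame: the origin (TCP) lies midway between the tips of the shut fingers; the grasp point (between the pads) lies ctrl.tcp_to_grasp behind it (ctrl.tcp_to_grasp is the distance from the TCP to the grasp point, in m); z points along the fingers, y is the direction in which the jaws open and shut (so a half turn about z gives the same grasp; the last joint's range is limited). The gripper opens to 93 mm and grips with 3 to 60 N. Pads are 15 mm wide; open, the fingers measure 128 mm over their backs; the gripper's body (75 mm by 188 mm) begins 65 mm behind the grasp point.
Start: joints at [-1.342, 0.13, 1.488, -0, 1.523, -0.085], TCP at [0.185, -0.571, 0.219] pointing down, gripper open.
Joint ranges: [-2.96, 2.96], [-0.89, 2.26], [0.02, 2.5], [-1.34, 4.48], [0, 2.73], [-2.66, 2.66]. Speed limits (rad/s): [2.39, 2.39, 2.79, 3.14, 3.14, 3.14].

INTERFACE

Orientations are given as a rotation vector (axis times angle).
In Python, from cell import ctrl gives the robot as it stands.
- The arm moves only by the tool arm_command, never from a script. Its arguments are lists of equal length, an entry for each row: "linear": the shift along the tool's x, y, z scaled (see below), a list of three; "turn": the turn about the tool's z scaled (see below); "jaw": the closure, from 0 (fully open) to 1 (shut). In form: {"linear": [[dx, dy, dz], ...], "turn": [turn, ...], "jaw": [jaw, ...]}. A call has 1 to 20 rows; each row shifts and turns the commanded pose from where the row before left it, along the tool's axes as they then stand; what a row does not reach is not made up. The controller multiplies each number of a shift by 0.3 m and each number of a turn by pi rad. A row lasts 1/8 s, in which the tool goes at most 62.5 mm and 10.7 degrees, less where a joint would pass 70% of its speed; a pose out of reach is approached as far as the arm can. A call with a number of a shift or a turn outside -1 to 1 is refused whole. A call with a gripper value outside its range is refused whole. The fingers move at their own pace and stop on an object; "newtons" is the grip in N (left out, the last holds). Time passes only in rows, so rows that do not move let the fingers close. It gives the time, the measured TCP pose, the force and the opening at its end, in the units of the state.
- ctrl.get_obs(): the state, without advancing time (a new reading comes with each control period).
- ctrl.camera(name): name is "scene" or "top" or "wrist"; returns a dict with "img" (420x560x3 uint8, red, green, blue), "K" (3x3 intrinsics, pixels), "view" (4x4, takes a point from world to camera coordinates). Camera axes: x right, y down, z forward; pixel columns grow to the right and rows downward; lengths in m; the calibration is good to about 2 mm. A picture is of the moment at which its call begins. There is no depth.
- ctrl.close_job(): hands the job in, once; it reports no verdict.
Trained networks look in a picture, given as the dict that the camera call returned (one of the last four; its "shot" number tells which), for a name from the list of things; names that differ only in an ending like _2 or _b are one class to them, and where a whole thing is asked for, a point or a joint stands for the part that bears it (a point fixed in the world has none). Each returns a list of dicts, best first, with "conf" (0 to 1); they miss things now and then, are a little off and sometimes report something else, mostly with a low value. They report only what shows in the picture. A call takes as long as a camera call. They do not tell look-alikes from the thing itself.
- ctrl.look_for(picture, query): "at" ([x, y, z] in m, in the coordinates of the camera as it stood for that picture, good to about 4 mm: the middle of the surface that is visible of it).
- ctrl.trace(picture, query): "pixels" (420x560 bool, what is visible of it).
The state is a dict: "time_s": time; "joint_pos": joint angles; "joint_vel": joint speeds; "joint_torque": joint torques, N m; "ee_pos": TCP position; "orientation": TCP orientation; "ft_force": force on the tool from outside, world axes, zero at the start; "torque": the same for the moment, N m; "finger_gap": finger opening in m.
Only numpy, scipy, OpenCV 4.12 (cv2) and the standard library are available. Lean on these libraries where they do the work, as an engineer would, in place of code of your own. Each camera call takes 0.05 s, during which the arm holds its last target.

## Working session

There is one attempt and no reset: what is moved stays moved. The work goes in short steps, Python scripts to look and compute and a tool call to move; the robot and the scene stay as the last step left them, time stands still between calls to the robot, and variables do not carry over. Pictures are saved under pics/ and viewed, and the job is handed in when it is done.

Besides the shell and the picture viewer there is one more tool, called by a JSON object that holds its "name" and its "arguments", one argument or row to a line. arm_command: Moves the arm, as the interface text tells. Its arguments: {"type":"object","properties":{"linear":{"type":"array"},"turn":{"type":"array"},"jaw":{"type":"array"},"newtons":{"type":"number"}},"required":["linear","turn","jaw"]}

```bash
ls; mkdir -p pics; cat > h.py <<'E'
import numpy as np, cv2
from cell import ctrl
def save(c,name,crop=None,scale=1):
    im=c["img"][:,:,::-1]
    if crop: a,b,cc,d=crop; im=im[b:d,a:cc]
    if scale!=1: im=cv2.resize(im,None,fx=scale,fy=scale,interpolation=cv2.INTER_CUBIC)
    cv2.imwrite("pics/"+name+".png",im)
def proj(c,P):
    P=np.atleast_2d(P);V=c["view"];q=P@V[:3,:3].T+V[:3,3];u=q@c["K"].T
    return u[:,:2]/u[:,2:]
def toW(c,p):
    V=c["view"];return V[:3,:3].T@(np.array(p)-V[:3,3])
def ray(c,uv,z):
    V=c["view"];R=V[:3,:3];o=-R.T@V[:3,3]
    d=R.T@np.linalg.inv(c["K"])@np.array([uv[0],uv[1],1.0])
    return o+d*(z-o[2])/d[2]
E
python3 - <<'E'
from h import *
o=ctrl.get_obs();print(o, ctrl.tcp_to_grasp)
for n in ["top","scene","wrist"]:
    c=ctrl.camera(n);save(c,n+"0")
    print(n,c["K"].round(1).tolist(),c["view"].round(3).tolist())
    if n!="wrist":
        for q in ["jig","tile_center","clamp_a_pad","thin_block_center","thick_block_center","objective_case"]:
            for r in ctrl.look_for(c,q): 
                w=toW(c,r["at"]);print(q,round(r["conf"],2),w.round(3),proj(c,w).round(0))
E
```

```text
pics
{'time_s': 0.0, 'joint_pos': array([-1.34239107e+00,  1.31150256e-01,  1.48926523e+00, -5.56927202e-05,
        1.52301868e+00, -8.53858004e-02]), 'joint_vel': array([-0.00016348, -0.00062113,  0.00029327, -0.00025014, -0.00045528,
        0.00022945]), 'joint_torque': array([-2.72879843e-03, -5.59850657e+01, -4.91760170e+01,  7.66384718e-02,
        3.52250563e-02, -1.36724325e-04]), 'ee_pos': array([ 0.185079  , -0.57013822,  0.21760169]), 'orientation': array([-3.10119385e+00, -4.90599920e-01,  2.93660157e-04]), 'ft_force': array([-0.38369885, -0.67145406, -0.61613997]), 'torque': array([ 0.02666313,  0.0368726 , -0.01359487]), 'finger_gap': 0.09338388183785691} 0.0188
top [[420.7, 0.0, 281.9], [0.0, 420.7, 208.8], [0.0, 0.0, 1.0]] [[0.025, -1.0, -0.007, -0.042], [-0.994, -0.025, -0.109, 0.536], [0.109, 0.009, -0.994, 1.283], [0.0, 0.0, 0.0, 1.0]]
jig 0.6 [0.516 0.011 0.008] [[269. 216.]]
tile_center 0.93 [0.73  0.257 0.02 ] [[194. 147.]]
tile_center 0.88 [ 0.733 -0.026  0.012] [[283. 149.]]
tile_center 0.85 [0.265 0.218 0.02 ] [[200. 295.]]
tile_center 0.69 [0.532 0.106 0.02
[... 458 characters left out ...]
[295. 223.]]
tile_center 0.92 [0.736 0.254 0.023] [[401. 270.]]
tile_center 0.89 [0.275 0.213 0.024] [[340. 147.]]
tile_center 0.87 [ 0.737 -0.028  0.008] [[296. 290.]]
clamp_a_pad 0.43 [ 0.484 -0.092  0.033] [[257. 210.]]
thin_block_center 0.58 [ 0.428 -0.309  0.034] [[181. 205.]]
thin_block_center 0.43 [ 0.572 -0.335  0.038] [[172. 248.]]
thick_block_center 0.5 [ 0.573 -0.335  0.038] [[172. 249.]]
objective_case 0.74 [ 0.642 -0.468  0.051] [[118. 278.]]
objective_case 0.25 [ 0.782 -0.249  0.022] [[211. 320.]]
wrist [[338.5, 0.0, 276.6], [0.0, 338.5, 211.0], [0.0, 0.0, 1.0]] [[0.309, -0.951, 0.001, -0.6], [-0.911, -0.296, 0.285, -0.034], [-0.271, -0.089, -0.958, 0.39], [0.0, 0.0, 0.0, 1.0]]
```

View pics/top0.png

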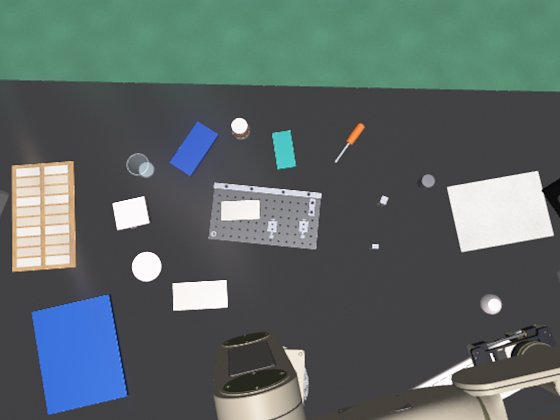

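View pics/scene0.png

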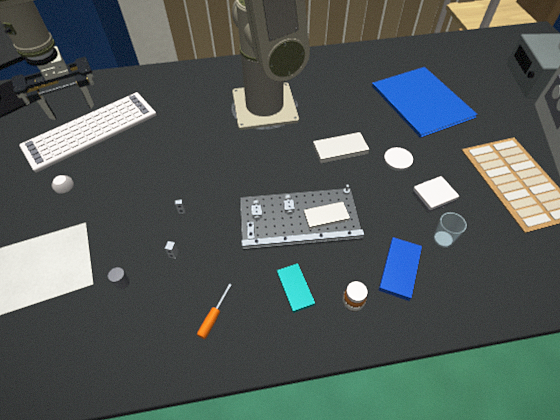

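View pics/wrist0.png

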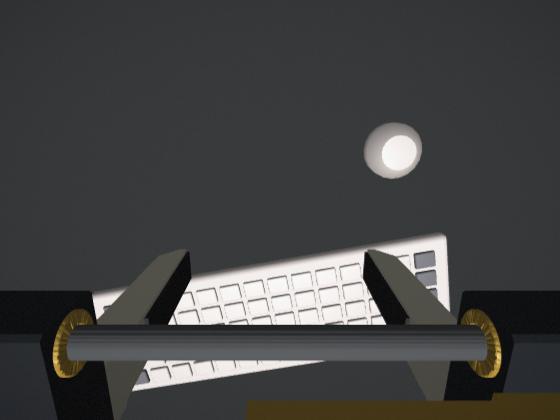

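Tile candidates in top view: white on plate (239,210), larger white slab (200,295), blue (194,147), turquoise (283,149), slide box (130,212). The pick is the one on the plate at (239,210). Checking it in a crop.

```bash
python3 - <<'E'
from h import *
from scipy.spatial.transform import Rotation as Ro
c=ctrl.camera("top");save(c,"top_c",(160,165,420,325),3)
c=ctrl.camera("wrist");o=ctrl.get_obs()
R=Ro.from_rotvec(o["orientation"]).as_matrix();V=c["view"]
print(R.round(3));print("cam in tool",(R.T@(-V[:3,:3].T@V[:3,3]-o["ee_pos"])).round(4),"\n",(V[:3,:3]@R).round(3))
c=ctrl.camera("scene");save(c,"scene_c",(150,170,390,260),3)
E
```

```text
[[ 0.951  0.309 -0.   ]
 [ 0.309 -0.951  0.   ]
 [-0.    -0.    -1.   ]]
cam in tool [ 0.0788 -0.0006 -0.1654] 
 [[ 0.001  1.    -0.001]
 [-0.958  0.    -0.285]
 [-0.285  0.001  0.958]]
```

View pics/top_c.png

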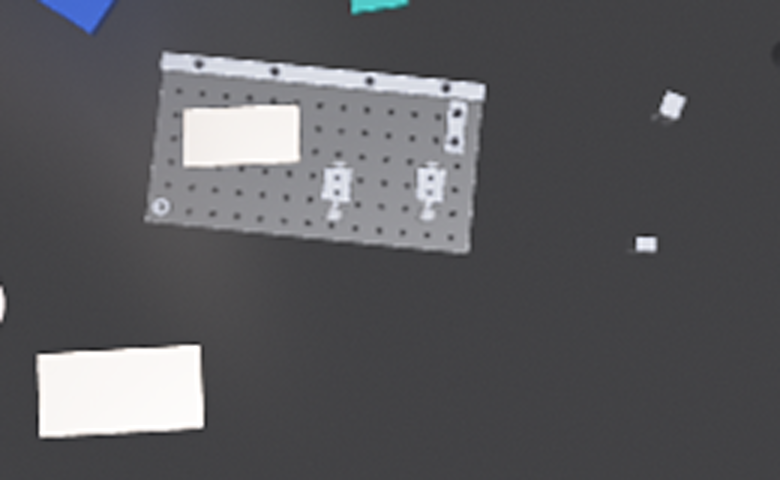

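View pics/scene_c.png

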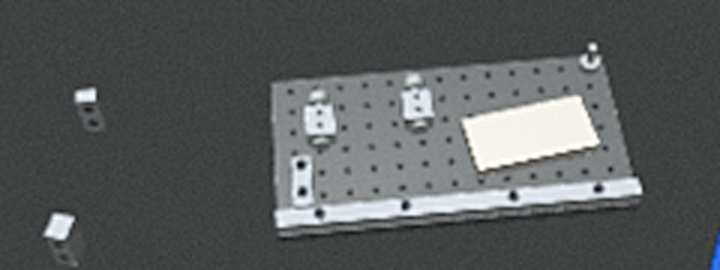

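The white slab on the plate, at about (239,135) in the 3x top crop, is the smaller white one. The blocks are at the right: the bright square (672,104) and the thinner one (646,243). The right clamp looks farther from the rail. I'll move the wrist camera over the plate for accurate measurement.

{"name": "arm_command", "arguments": {
  "linear": [
    [0,0,0],
    [0,0,0],
    [0,0,0],
    [0.0933,-0.1364,0],
    [0.0933,-0.1364,0],
    [0.0933,-0.1364,0],
    [0.0933,-0.1364,0],
    [0.0933,-0.1364,0],
    [0.0933,-0.1364,0],
    [0.0933,-0.1364,0],
    [0.0933,-0.1364,0],
    [0.0933,-0.1364,0],
    [0.0933,-0.1364,0],
    [0.0933,-0.1364,0],
    [0.0933,-0.1364,0],
    [0,0,0]
  ],
  "turn": [0.04,0.04,0.04,0,0,0,0,0,0,0,0,0,0,0,0,0],
  "jaw": [0,0,0,0,0,0,0,0,0,0,0,0,0,0,0,0]
}}

```text
time_s: 2.9
ee_pos: [0.5528, -0.099, 0.2185]
orientation: [-3.139, 0.093, -0.0]
ft_force: [-0.0, -0.6, -0.4]
finger_gap: 0.093
```

```bash
python3 - <<'E'
from h import *
import pickle
c=ctrl.camera("wrist");save(c,"w1")
pickle.dump(c,open("w1.pkl","wb"))
for q in ["jig","tile_center","clamp_a_pad","thin_block_center","thick_block_center"]:
    for r in ctrl.look_for(c,q): 
        w=toW(c,r["at"]);print(q,round(r["conf"],2),w.round(3),proj(c,w).round(0))
o=ctrl.get_obs();print(o["ee_pos"],o["orientation"],o["joint_pos"].round(2),o["time_s"])
E
```

```text
jig 0.65 [ 0.532 -0.006  0.013] [[196. 207.]]
tile_center 0.94 [ 0.706 -0.031  0.015] [[198.  36.]]
tile_center 0.61 [0.241 0.131 0.012] [[125. 412.]]
tile_center 0.55 [0.533 0.099 0.026] [[ 98. 214.]]
clamp_a_pad 0.71 [ 0.482 -0.094  0.033] [[276. 250.]]
thin_block_center 0.72 [ 0.429 -0.309  0.03 ] [[463. 281.]]
thick_block_center 0.64 [ 0.571 -0.338  0.041] [[511. 158.]]
[ 0.5509421  -0.10295339  0.21873195] [ 3.13969319e+00 -1.01749304e-01  5.25834883e-05] [-0.28  0.02  1.6  -0.    1.52  1.36] 3.2
```

View pics/w1.png

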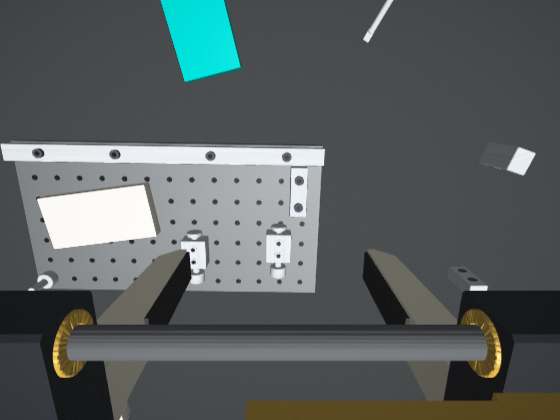

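The wrist view shows the plate, tile (98,216), clamps (194,250) and (278,248), end stop (299,192), thin block (470,278), thick block (508,158). Zooming in for corner pixels.

```bash
python3 - <<'E'
from h import *
import pickle
c=pickle.load(open("w1.pkl","rb"))
save(c,"z1",(0,125,180,300),4);save(c,"z2",(160,125,340,300),4);save(c,"z3",(420,130,560,300),4)
E
```

```text
(no output)
```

View pics/z1.png

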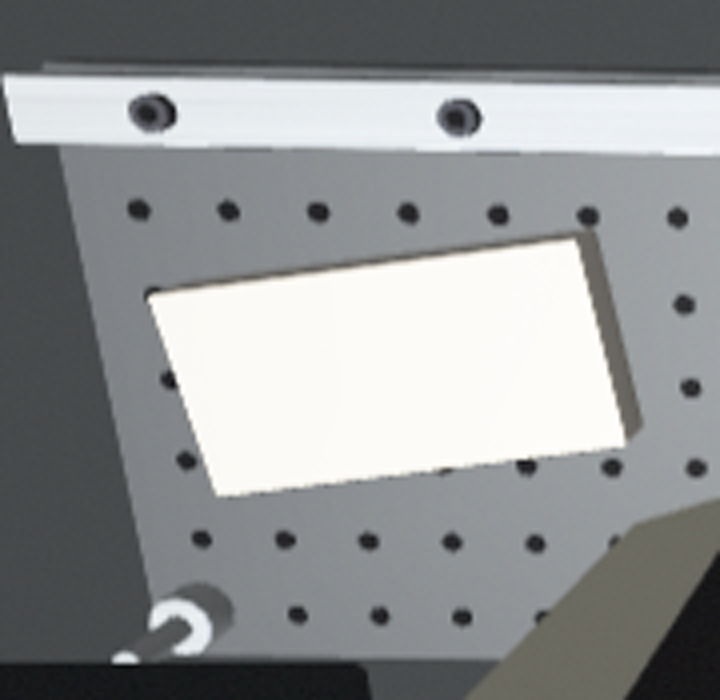

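View pics/z2.png

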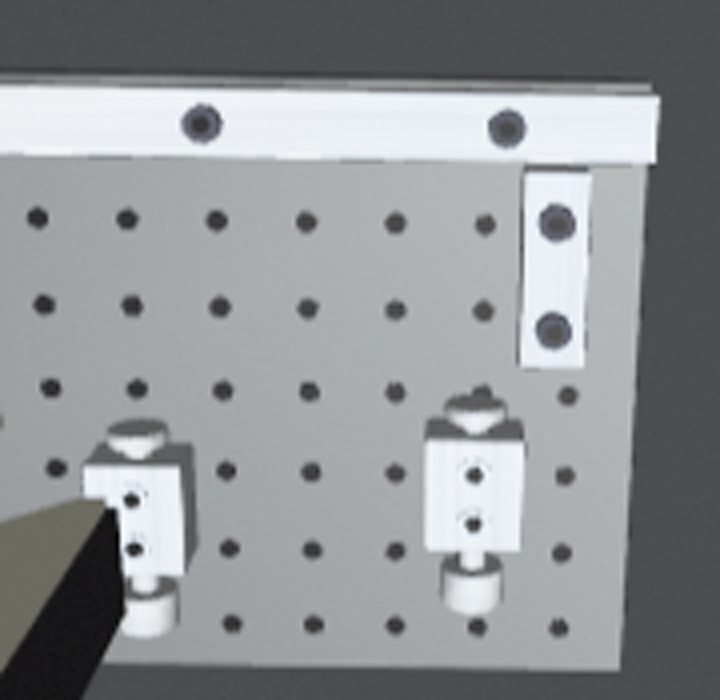

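View pics/z3.png

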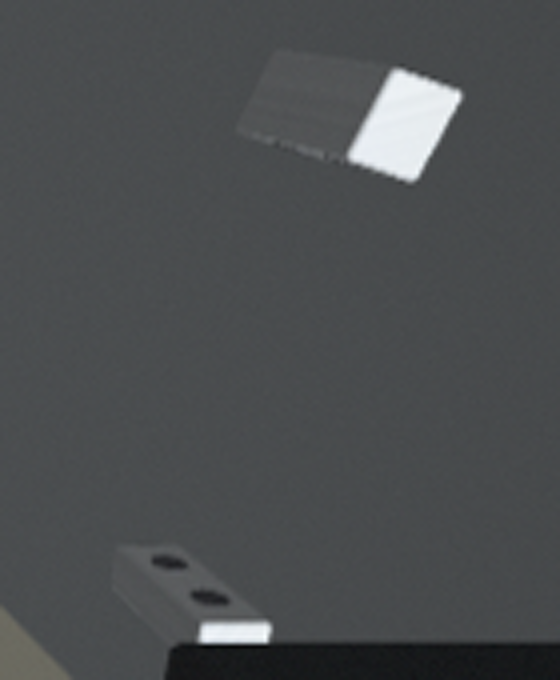

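```bash
cat > m1.py <<'E'
from h import *
import pickle
from scipy.optimize import least_squares
c=pickle.load(open("w1.pkl","rb"))
f=lambda x,y,ox,oy:np.array([(x+.5)/4-.5+ox,(y+.5)/4-.5+oy])
A=lambda x,y:f(x,y,0,125);B=lambda x,y:f(x,y,160,125);C=lambda x,y:f(x,y,420,130)
px=[A(5,75),A(16,143),B(659,97),B(655,162),B(621,669),B(521,366),B(583,367)]
J=np.array([[88,170,26],[70,170,26],[88,-170,26],[70,-170,26],[-90,-170,12],[15,-135,26],[15,-153,26]])/1000
def W(p,J):
    s,k=np.sin(p[2]),np.cos(p[2]);J=np.atleast_2d(J)
    return np.c_[p[0]+k*J[:,0]-s*J[:,1],p[1]+s*J[:,0]+k*J[:,1],J[:,2]]
fun=lambda p:(proj(c,W(p,J))-np.array(px)).ravel()
r=least_squares(fun,[.53,0,-.07],x_scale=[.01,.01,.01]);p=r.x
print("jig",p,fun(p).reshape(-1,2).round(1).tolist())
def toJ(w): 
    s,k=np.sin(p[2]),np.cos(p[2]);d=w[:2]-p[:2];return np.array([k*d[0]+s*d[1],-s*d[0]+k*d[1]])*1000
def q(name,pts,z):
    w=np.array([ray(c,a,z) for a in pts]);jj=np.array([toJ(a) for a in w])
    print(name,"W",w[:,:2].round(4).tolist(),"c",w.mean(0).round(4),"J",jj.round(1).tolist(),jj.mean(0).round(1),"sides",[round(float(np.linalg.norm(w[i]-w[i-1]))*1000,1) for i in range(len(w))])
q("tile",[A(149,297),A(577,238),A(625,445),A(218,496)],.028)
q("cR",[B(426,437),B(524,439),B(521,551),B(426,550)],.032)
q("cL",[B(84,465),B(181,466),B(184,576)],.032)
q("thick",[C(397,66),C(463,94),C(414,182),C(348,159)],.05)
q("thin",[C(201,622),C(272,622)],.05)
E
python3 m1.py
```

```text
jig [ 0.51470006  0.02399098 -0.07522623] [[-1.9, 0.0], [-1.0, 0.4], [0.9, 0.1], [0.9, 1.0], [0.5, 1.5], [-0.0, -1.0], [0.7, -1.0]]
tile W [[0.5546, 0.1615], [0.564, 0.0428], [0.5045, 0.0394], [0.496, 0.1571]] c [0.5298 0.1002 0.028 ] J [[29.4, 140.1], [47.7, 22.5], [-11.3, 14.6], [-28.7, 131.3]] [ 9.3 77.1] sides [58.8, 119.1, 59.5, 118.0]
cR W [[0.5012, -0.0844], [0.499, -0.1114], [0.4652, -0.109], [0.4671, -0.0821]] c [ 0.4831 -0.0967  0.032 ] J [[-5.3, -109.1], [-5.5, -136.2], [-39.3, -136.3], [-39.5, -109.3]] [ -22.4 -122.7] sides [34.1, 27.1, 33.9, 27.0]
cL W [[0.4985, 0.0112], [0.4966, -0.0157], [0.4631, -0.0125]] c [ 0.486  -0.0057  0.032 ] J [[-15.2, -13.9], [-15.1, -40.9], [-48.8, -40.3]] [-26.4 -31.7] sides [42.7, 27.0, 33.7]
thick W [[0.5842, -0.3371], [0.5764, -0.3542], [0.5551, -0.3455], [0.5619, -0.3283]] c [ 0.5694 -0.3413  0.05  ] J [[96.5, -354.9], [90.0, -372.5], [68.1, -365.4], [73.6, -347.7]] [  82.  -360.1] sides [24.0, 18.8, 23.0, 18.5]
thin W [[0.4348, -0.3052], [0.4337, -0.3247]] c [ 0.4343 -0.315   0.05  ] J [[-54.9, -334.3], [-54.6, -353.8]] [ -54.7 -344. ] sides [19.5, 19.5]
```

Left clamp pad at x≈-7 in the jig frame, right at x≈+2.6, so the left clamp has the wide gap. Thin block is at (0.43,-0.31), with the thick one and its 24 mm side at (0.57,-0.34). Next, plan the moves.

```bash
cat > plan.py <<'E'
import sys
from h import *
# usage: plan.py jx jy z yawRel [jig pose: default]
J=np.array([0.5147,0.0240,-0.0752])
try: J=np.load("jig.npy")
except Exception: pass
def plan(jx,jy,z,yr):
    o=ctrl.get_obs();rv=o["orientation"];yaw=2*np.arctan2(rv[1],rv[0]);e=o["ee_pos"]
    s,k=np.sin(J[2]),np.cos(J[2]);jx/=1e3;jy/=1e3
    t=np.array([J[0]+k*jx-s*jy,J[1]+s*jx+k*jy]);ty=J[2]+yr
    d=t-e[:2];a=ty
    loc=np.array([np.cos(a)*d[0]+np.sin(a)*d[1],np.sin(a)*d[0]-np.cos(a)*d[1],e[2]-z])
    tu=(yaw-ty+np.pi)%(2*np.pi)-np.pi
    g=e[:2]-J[:2]
    print("t",round(o["time_s"],2),"tcpJ",(1e3*np.array([k*g[0]+s*g[1],-s*g[0]+k*g[1]])).round(1),"z",e[2].round(4),"yawRel",round(yaw-J[2],4),"f",o["ft_force"].round(1),"gap",round(o["finger_gap"],4),"j",o["joint_pos"].round(2))
    print("turn first (units)",round(tu/np.pi,4),"then linear units total (after turn)",(loc/.3).round(4),"mm",(loc*1e3).round(1),"min rows",np.ceil(np.linalg.norm(loc)/.0625),np.ceil(abs(tu)/.186))
if __name__=="__main__":
    a=[float(v) for v in sys.argv[1:]]
    plan(*a)
E
python3 plan.py -48 75 0.018 0
```

```text
t 3.2 tcpJ [  45.7 -123.9] z 0.2187 yawRel 0.0104 f [-0.2  0.7 -0.8] gap 0.093 j [-0.28  0.02  1.6  -0.    1.52  1.36]
turn first (units) 0.0033 then linear units total (after turn) [-0.3123 -0.6629  0.6691] mm [ -93.7 -198.9  200.7] min rows 5.0 1.0
```

{"name": "arm_command", "arguments": {
  "linear": [
    [0,0,0],
    [-0.0625,-0.1326,0],
    [-0.0625,-0.1326,0],
    [-0.0625,-0.1326,0],
    [-0.0625,-0.1326,0],
    [-0.0625,-0.1326,0],
    [0,0,0.15],
    [0,0,0.15],
    [0,0,0.15],
    [0,0,0.12],
    [0,0,0.08],
    [0,0,0.0191],
    [0,0,0]
  ],
  "turn": [0.0033,0,0,0,0,0,0,0,0,0,0,0,0],
  "jaw": [0.57,0.57,0.57,0.57,0.57,0.57,0.57,0.57,0.57,0.57,0.57,0.57,0.57]
}}

```text
time_s: 4.82
ee_pos: [0.4728, 0.1032, 0.0184]
orientation: [-3.139, 0.117, -0.0]
ft_force: [-0.3, 0.2, 0.4]
finger_gap: 0.0399
```

```bash
python3 plan.py 2 75 0.018 0; python3 - <<'E'
from h import *
c=ctrl.camera("wrist");save(c,"w2")
E
```

```text
t 4.83 tcpJ [-47.7  75.8] z 0.0184 yawRel 6.2842 f [-0.3  0.2  0.4] gap 0.0399 j [0.11 0.02 1.99 0.   1.13 1.75]
turn first (units) 0.0003 then linear units total (after turn) [0.1657 0.0026 0.0013] mm [49.7  0.8  0.4] min rows 1.0 1.0
```

View pics/w2.png

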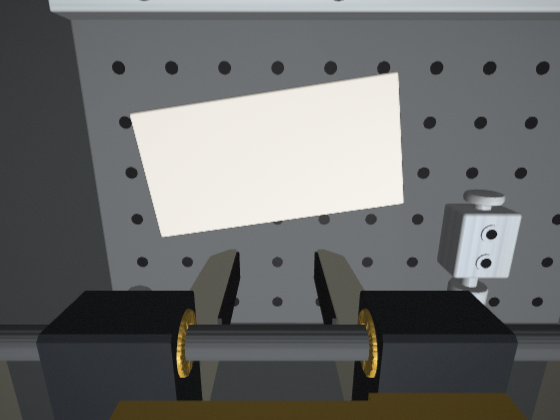

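The fingers (240,255)/(315,255) are down behind the tile's near edge, clear of the clamp and with the tile central. Now I'll push toward the rail.

{"name": "arm_command", "arguments": {
  "linear": [
    [0.03,0,0],
    [0.025,0,0],
    [0.02,0,0],
    [0.02,0,0],
    [0.015,0,0],
    [0.015,0,0],
    [0.01,0,0],
    [0.01,0,0],
    [0.005,0,0],
    [0,0,0]
  ],
  "turn": [0,0,0,0,0,0,0,0,0,0],
  "jaw": [0.57,0.57,0.57,0.57,0.57,0.57,0.57,0.57,0.57,0.57]
}}

```text
time_s: 6.12
ee_pos: [0.5178, 0.1001, 0.018]
orientation: [-3.139, 0.116, -0.001]
ft_force: [0.5, -0.1, -0.8]
finger_gap: 0.0396
```

```bash
python3 plan.py 2 75 0.018 0; python3 - <<'E'
from h import *
c=ctrl.camera("wrist");save(c,"w3")
E
```

```text
t 6.12 tcpJ [-2.7 76.1] z 0.018 yawRel 6.2848 f [ 0.5 -0.1 -0.8] gap 0.0396 j [ 0.09  0.13  1.87 -0.    1.14  1.74]
turn first (units) 0.0005 then linear units total (after turn) [ 0.0156  0.0036 -0.0002] mm [ 4.7  1.1 -0. ] min rows 1.0 1.0
```

View pics/w3.png

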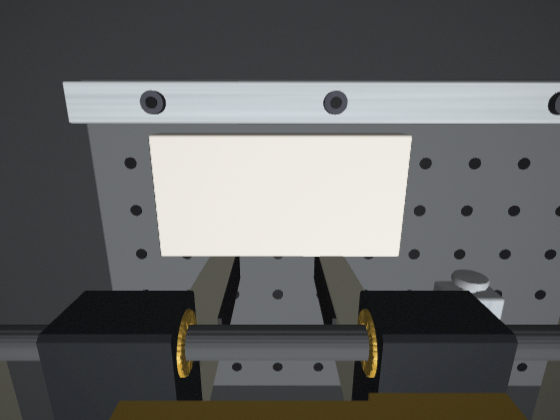

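The tile is now parallel to the rail with a gap of about 13 px (roughly 6 mm). I'll keep pushing.

{"name": "arm_command", "arguments": {
  "linear": [
    [0.006,0,0],
    [0.005,0,0],
    [0.004,0,0],
    [0.003,0,0],
    [0,0,0]
  ],
  "turn": [0,0,0,0,0],
  "jaw": [0.57,0.57,0.57,0.57,0.57]
}}

```text
time_s: 6.8
ee_pos: [0.5225, 0.0997, 0.0179]
orientation: [-3.139, 0.116, 0.001]
ft_force: [-5.1, -0.1, 4.0]
finger_gap: 0.04
```

```bash
python3 plan.py 2 75 0.018 0; python3 - <<'E'
from h import *
c=ctrl.camera("wrist");save(c,"w4",(60,70,440,270),2)
E
```

```text
t 6.8 tcpJ [ 2.1 76.1] z 0.0179 yawRel 6.2848 f [-5.1 -0.1  4. ] gap 0.04 j [0.09 0.14 1.86 0.   1.14 1.74]
turn first (units) 0.0005 then linear units total (after turn) [-0.0002  0.0037 -0.0004] mm [-0.1  1.1 -0.1] min rows 1.0 1.0
```

View pics/w4.png

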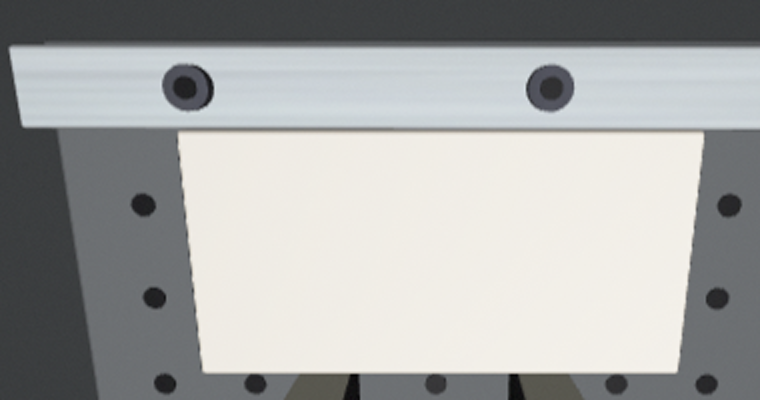

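Contact at about 5 N, tile flush along the rail; the TCP x matches the jig estimate. Next I'll lift, turn the jaws across the rail and go to the tile's left end.

{"name": "arm_command", "arguments": {
  "linear": [
    [-0.02,0,0],
    [0,0,-0.15],
    [0,0,-0.05],
    [0,0,0],
    [0,0,0],
    [0,0,0],
    [0,0,0],
    [0,0,0],
    [0,0,0],
    [0,0,0],
    [0,0,0],
    [0,0,0]
  ],
  "turn": [0,0,-0.05,-0.05,-0.05,-0.05,-0.05,-0.05,-0.05,-0.05,-0.05,-0.05],
  "jaw": [0.57,0.57,0.786,0.786,0.786,0.786,0.786,0.786,0.786,0.786,0.786,0.786]
}}

```text
time_s: 8.35
ee_pos: [0.5171, 0.1001, 0.078]
orientation: [2.296, 2.144, 0.001]
ft_force: [0.1, 0.5, -0.2]
finger_gap: 0.0199
```

```bash
python3 plan.py 38 158 0.018 1.5708; python3 - <<'E'
from h import *
c=ctrl.camera("wrist");save(c,"w5")
for q in ["tile_center"]:
    for r in ctrl.look_for(c,q): 
        w=toW(c,r["at"]);print(q,round(r["conf"],2),w.round(3),proj(c,w).round(0))
E
```

```text
t 8.35 tcpJ [-3.4 76.1] z 0.078 yawRel 1.5776 f [ 0.1  0.5 -0.2] gap 0.0199 j [ 0.09  0.05  1.84 -0.    1.25  0.16]
turn first (units) 0.0022 then linear units total (after turn) [0.2731 0.1378 0.1999] mm [81.9 41.4 60. ] min rows 2.0 1.0
tile_center 0.84 [0.689 0.232 0.008] [[543.   2.]]
tile_center 0.72 [ 0.696 -0.043  0.016] [[506. 377.]]
```

View pics/w5.png

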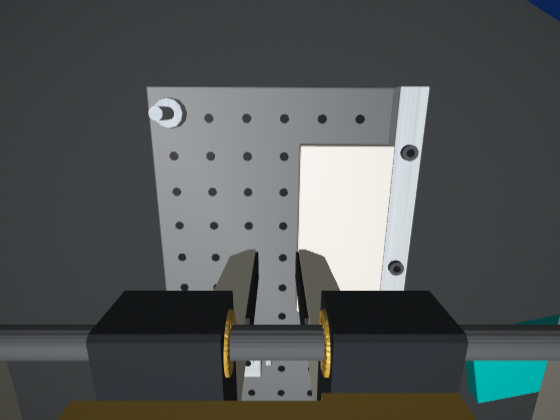

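```bash
python3 - <<'E'
from h import *
from plan import J
c=ctrl.camera("wrist")
for uv,z in [((345,145),.028),((299,147),.028),((392,146),.028),((270,87),.012)]:
    w=ray(c,uv,z);d=w[:2]-J[:2];k,s=np.cos(J[2]),np.sin(J[2]);print(uv,1e3*(k*d[0]+s*d[1]),1e3*(-s*d[0]+k*d[1]))
E
python3 plan.py 38 158 0.018 1.5708
```

```text
(345, 145) 38.52946415781963 135.00747596347932
(299, 147) 9.684357271114672 133.64395012549275
(392, 146) 68.1044944266857 134.51471099945007
(270, 87) -8.780096422525821 170.01978575052442
t 8.5 tcpJ [-3.4 76.1] z 0.078 yawRel 1.5698 f [-0.1  0.4  0.1] gap 0.0197 j [ 0.09  0.05  1.84 -0.    1.25  0.17]
turn first (units) -0.0003 then linear units total (after turn) [0.2731 0.1381 0.1999] mm [81.9 41.4 60. ] min rows 2.0 1.0
```

{"name": "arm_command", "arguments": {
  "linear": [
    [0.1,0.05,0],
    [0.1,0.05,0],
    [0.0731,0.0381,0],
    [0,0,0.1],
    [0,0,0.08],
    [0,0,0.02],
    [0,0,0],
    [-0.03,0,0],
    [-0.02,0,0],
    [-0.015,0,0],
    [-0.015,0,0],
    [-0.02,0,0],
    [-0.025,0,0],
    [-0.025,0,0],
    [0,0,0]
  ],
  "turn": [0,0,0,0,0,0,0,0,0,0,0,0,0,0,0],
  "jaw": [0.786,0.786,0.786,0.786,0.786,0.786,0.786,0.786,0.786,0.786,0.786,0.786,0.786,0.786,0.786]
}}

```text
time_s: 10.38
ee_pos: [0.5604, 0.1328, 0.0175]
orientation: [-2.302, -2.137, 0.002]
ft_force: [0.3, -0.9, -0.1]
finger_gap: 0.0199
```

```bash
python3 plan.py 38 -7 0.018 1.5708; python3 - <<'E'
from h import *
c=ctrl.camera("wrist");save(c,"w6")
c=ctrl.camera("top");save(c,"t6",(190,165,350,265),5)
c=ctrl.camera("scene");save(c,"s6",(220,170,390,260),4)
E
```

```text
t 10.38 tcpJ [ 37.4 111.9] z 0.0175 yawRel -4.7116 f [ 0.3 -0.9 -0.1] gap 0.0199 j [ 0.14  0.25  1.73 -0.    1.16  0.22]
turn first (units) 0.0003 then linear units total (after turn) [-0.3964  0.002  -0.0018] mm [-118.9    0.6   -0.5] min rows 2.0 1.0
```

View pics/w6.png

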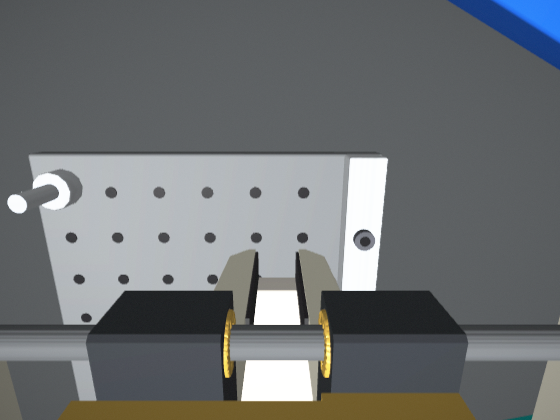

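View pics/s6.png

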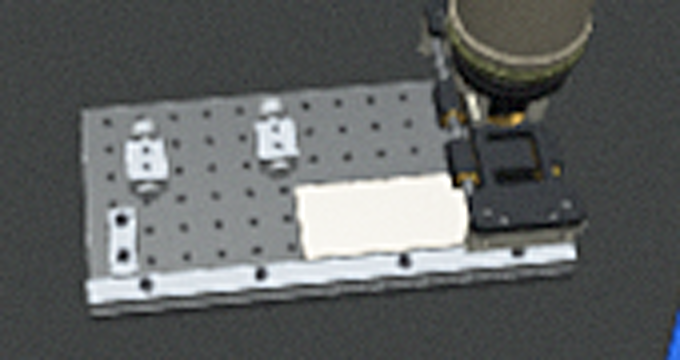

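View pics/t6.png

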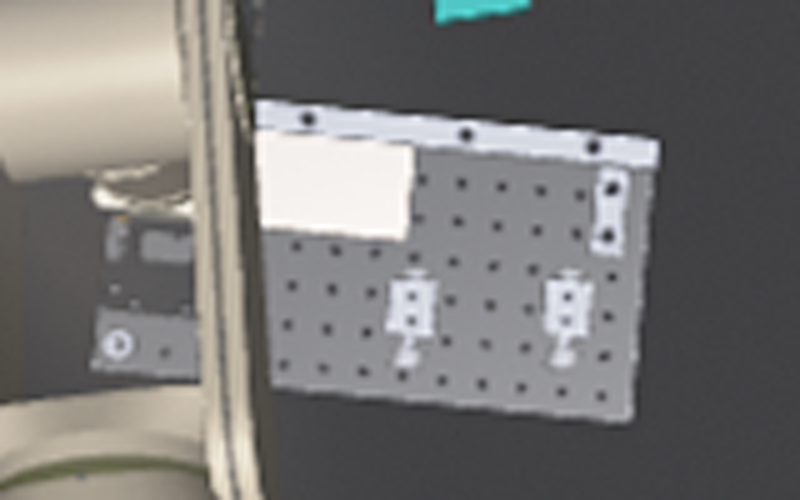

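The tile slides along flush in both views (leading end at about (300,220) in the scene crop). Continuing along the rail.

{"name": "arm_command", "arguments": {
  "linear": [
    [-0.02,0,0],
    [-0.03,0,0],
    [-0.03,0,0],
    [-0.03,0,0],
    [-0.03,0,0],
    [-0.03,0,0],
    [-0.03,0,0],
    [-0.03,0,0],
    [-0.025,0,0],
    [-0.02,0,0],
    [0,0,0]
  ],
  "turn": [0,0,0,0,0,0,0,0,0,0,0],
  "jaw": [0.786,0.786,0.786,0.786,0.786,0.786,0.786,0.786,0.786,0.786,0.786]
}}

```text
time_s: 11.9
ee_pos: [0.5549, 0.0511, 0.018]
orientation: [2.302, 2.137, -0.0]
ft_force: [-0.8, -0.2, 0.8]
finger_gap: 0.0197
```

```bash
python3 plan.py 38 -7 0.018 1.5708; python3 - <<'E'
from h import *
c=ctrl.camera("top");save(c,"t7",(190,165,350,265),5)
c=ctrl.camera("scene");save(c,"s7",(220,170,390,260),4)
E
```

```text
t 11.9 tcpJ [38.1 30. ] z 0.018 yawRel 1.5719 f [-0.8 -0.2  0.8] gap 0.0197 j [ 0.    0.21  1.79 -0.    1.15  0.07]
turn first (units) 0.0004 then linear units total (after turn) [-1.235e-01 -2.000e-04  1.000e-04] mm [-37.   -0.1   0. ] min rows 1.0 1.0
```

View pics/t7.png

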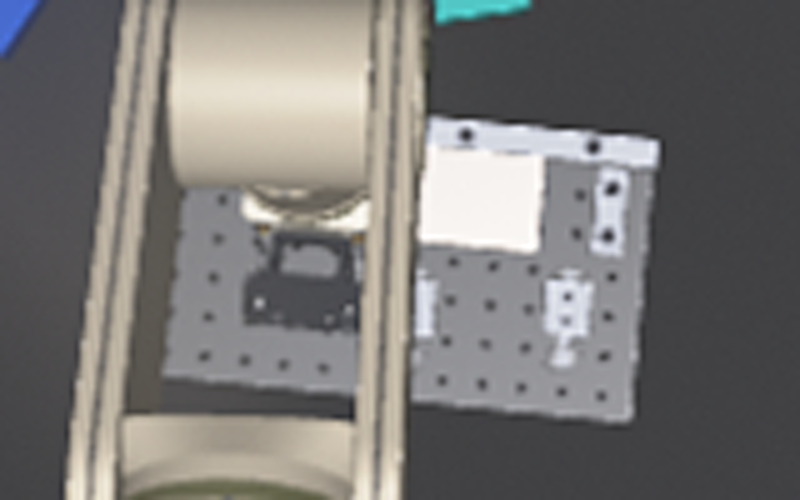

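View pics/s7.png

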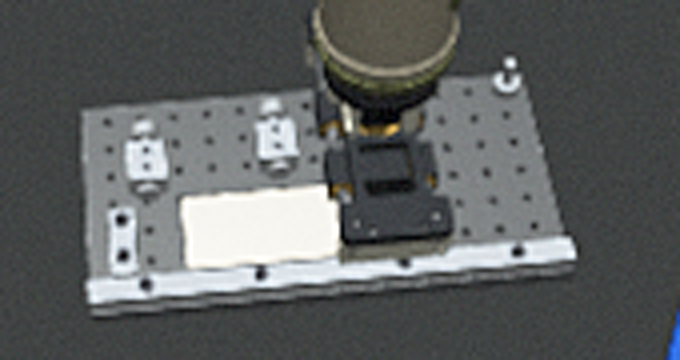

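Flush and ~35 mm to go. Closing on the end stop gently.

{"name": "arm_command", "arguments": {
  "linear": [
    [-0.02,0,0],
    [-0.025,0,0],
    [-0.025,0,0],
    [-0.02,0,0],
    [-0.01,0,0],
    [-0.01,0,0],
    [-0.006,0,0],
    [-0.006,0,0],
    [-0.006,0,0],
    [0,0,0]
  ],
  "turn": [0,0,0,0,0,0,0,0,0,0],
  "jaw": [0.786,0.786,0.786,0.786,0.786,0.786,0.786,0.786,0.786,0.786]
}}

```text
time_s: 13.25
ee_pos: [0.5523, 0.0158, 0.018]
orientation: [-2.3, -2.137, -0.005]
ft_force: [1.5, 12.0, 0.5]
finger_gap: 0.0198
```

```bash
python3 plan.py 38 -7 0.018 1.5708; python3 - <<'E'
from h import *
c=ctrl.camera("top");save(c,"t8",(190,165,350,265),5)
c=ctrl.camera("scene");save(c,"s8",(220,170,390,260),4)
E
```

```text
t 13.25 tcpJ [38.1 -5.4] z 0.018 yawRel -4.7104 f [ 1.5 12.   0.5] gap 0.0198 j [-0.07  0.19  1.8   0.    1.14  0.  ]
turn first (units) 0.0006 then linear units total (after turn) [-0.0055 -0.0004  0.0002] mm [-1.6 -0.1  0. ] min rows 1.0 1.0
```

View pics/t8.png

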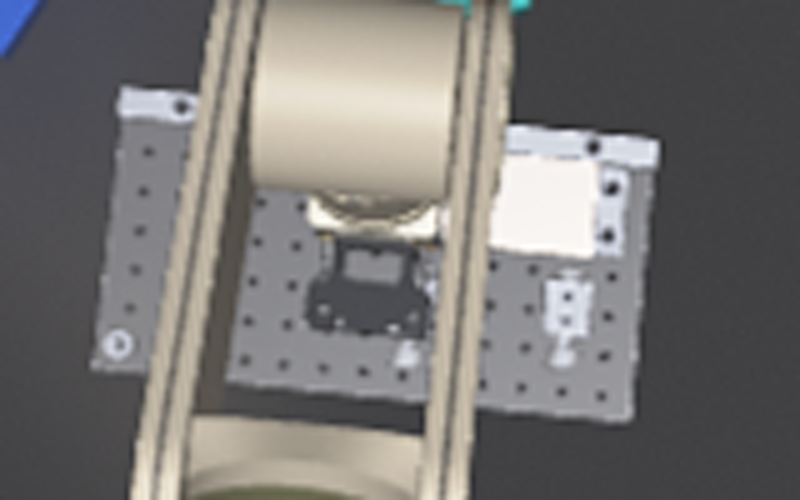

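View pics/s8.png

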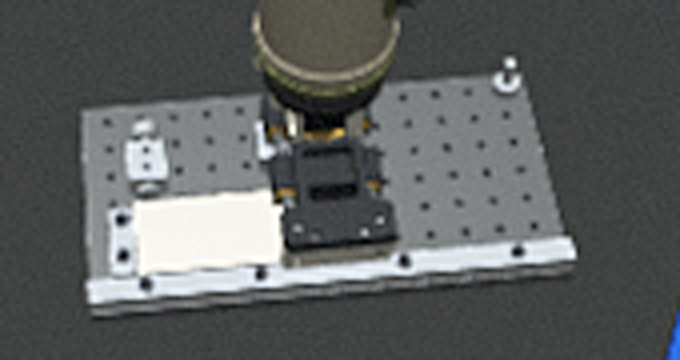

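12 N at the end stop: tile in the corner. Back off, lift, turn back and look from above.

{"name": "arm_command", "arguments": {
  "linear": [
    [0.02,0,0],
    [0,0,-0.15],
    [0,0,-0.15],
    [0,0,-0.1],
    [0,0,0],
    [0,0,0],
    [0,0,0],
    [0,0,0],
    [0,0,0],
    [0,0,0],
    [0,0,0],
    [0,0,0],
    [-0.1,0.1,0],
    [-0.1,0.1,0],
    [0,0.1,0]
  ],
  "turn": [0,0,0.05,0.05,0.05,0.05,0.05,0.05,0.05,0.05,0.05,0.05,0,0,0],
  "jaw": [0.786,0.786,0.786,0.786,0.786,0.786,0.786,0.786,0.786,0.786,0.786,0.786,0.786,0.786,0.786]
}}

```text
time_s: 15.22
ee_pos: [0.4838, -0.0668, 0.1372]
orientation: [3.139, -0.115, -0.003]
ft_force: [1.6, -0.4, -0.1]
finger_gap: 0.0201
```

```bash
python3 plan.py 0 -75 0.02 0; python3 - <<'E'
from h import *
import pickle
c=ctrl.camera("wrist");save(c,"w9");pickle.dump(c,open("w9.pkl","wb"))
E
```

```text
t 15.22 tcpJ [-24.  -92.8] z 0.1372 yawRel 0.0019 f [ 1.6 -0.4 -0.1] gap 0.0201 j [-0.24 -0.12  1.89 -0.    1.37  1.4 ]
turn first (units) 0.0006 then linear units total (after turn) [ 0.08   -0.0594  0.3906] mm [ 24.  -17.8 117.2] min rows 2.0 1.0
```

View pics/w9.png

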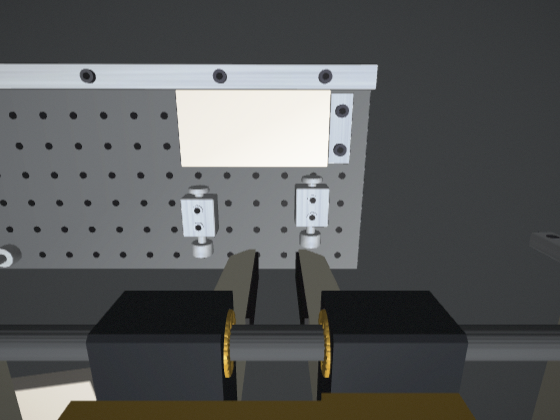

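```bash
python3 - <<'E'
from h import *
import pickle
c=pickle.load(open("w9.pkl","rb"))
save(c,"z9",(165,60,385,215),3.5)
E
```

View pics/z9.png

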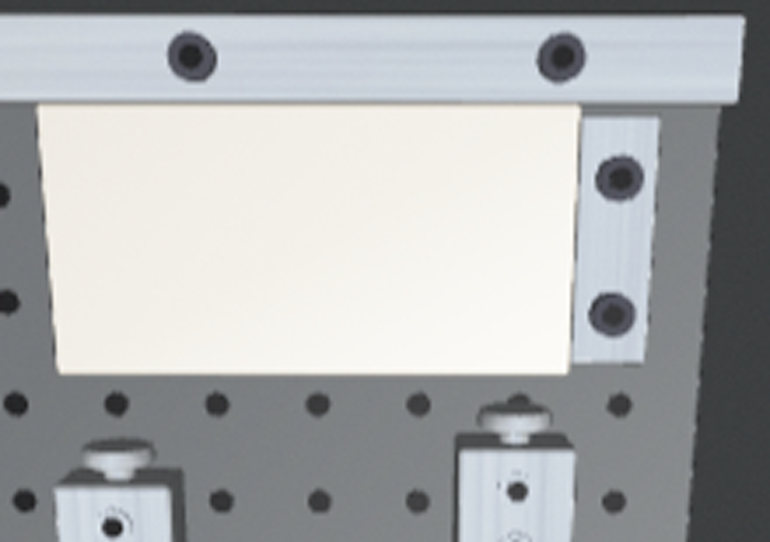

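The tile sits tight against rail and end stop (corner at (580,104) in the crop). I'll measure the gap here and the thin block's pose in the same camera setting.

```bash
python3 - <<'E'
from h import *
from plan import J
import pickle
c=pickle.load(open("w9.pkl","rb"))
g=lambda x,y:((x+.5)/3.5-.5+165,(y+.5)/3.5-.5+60)
def P(n,x,y,z):
    w=ray(c,g(x,y),z);d=w[:2]-J[:2];k,s=np.cos(J[2]),np.sin(J[2]);print(n,np.round([1e3*(k*d[0]+s*d[1]),1e3*(-s*d[0]+k*d[1])],1))
P("BL",59,373,.028);P("BR",569,373,.028);P("TL",38,104,.028);P("TR",580,104,.028)
P("cl l",57,487,.032);P("cl r",170,487,.032);P("cr l",458,450,.032);P("cr r",574,451,.032);P("railBR",738,102,.026);P("stop",571,362,.026)
# pad top edge highest point z = .012+.019
P("padL",118,441,.031);P("padR",515,404,.031)
E
```

```text
BL [ 10.7 -15.5]
BR [  11.  -134.1]
TL [ 69.6 -15.5]
TR [  70.  -133.8]
cl l [-15.6 -14. ]
cl r [-15.6 -40.6]
cr l [  -6.5 -108.4]
cr r [  -6.7 -135.5]
railBR [  70.6 -168.8]
stop [  13.2 -134.7]
padL [ -4.8 -28.9]
padR [   4.2 -121.4]
```

Left gap ≈ 18 mm, pad centre y ≈ -27 in the plate's frame. Now to view the thin block.

{"name": "arm_command", "arguments": {
  "linear": [
    [-0.0704,0.1612,0],
    [-0.0704,0.1612,0],
    [-0.0704,0.1612,0],
    [-0.0704,0.1612,0],
    [-0.0704,0.1612,0],
    [0,0,0]
  ],
  "turn": [0,0,0,0,0,0],
  "jaw": [0.5,0.5,0.5,0.5,0.5,0.5]
}}

```text
time_s: 16.02
ee_pos: [0.361, -0.3022, 0.1379]
orientation: [3.138, -0.123, -0.001]
ft_force: [-0.2, 0.8, 0.4]
finger_gap: 0.0463
```

```bash
python3 plan.py 0 -75 0.02 0; python3 - <<'E'
from h import *
import pickle
c=ctrl.camera("wrist");save(c,"w10");pickle.dump(c,open("w10.pkl","wb"))
for q in ["thin_block_center","thick_block_center"]:
    for r in ctrl.look_for(c,q): 
        w=toW(c,r["at"]);print(q,round(r["conf"],2),w.round(3),proj(c,w).round(0))
E
```

```text
t 16.02 tcpJ [-128.7 -336.8] z 0.1379 yawRel -0.0034 f [-0.2  0.8  0.4] gap 0.0463 j [-0.8  -0.17  1.94 -0.    1.38  0.85]
turn first (units) -0.0011 then linear units total (after turn) [ 0.4291 -0.8727  0.3929] mm [ 128.7 -261.8  117.9] min rows 6.0 1.0
thin_block_center 0.97 [ 0.425 -0.316  0.05 ] [[288. 130.]]
```

View pics/w10.png

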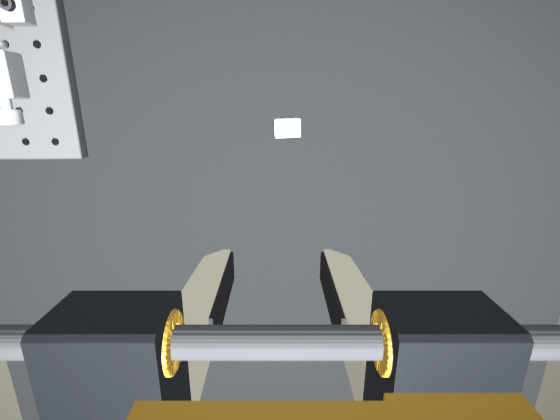

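```bash
python3 - <<'E'
from h import *
import pickle
c=pickle.load(open("w10.pkl","rb"))
save(c,"z10",(250,100,330,160),10)
m=(c["img"][100:160,250:330].min(2)>170).astype(np.uint8)
ct=max(cv2.findContours(m,0,1)[0],key=cv2.contourArea);print(cv2.contourArea(ct))
pts=np.array([ray(c,p+[250,100],.05)[:2] for p in ct[:,0,:].astype(float)])*1e3
(cx,cy),s,a=cv2.minAreaRect(pts.astype(np.float32));print(cx,cy,s,a, cv2.boxPoints(((cx,cy),s,a)))
E
```

```text
502.5
426.420654296875 -315.0947570800781 (19.054096221923828, 14.148056983947754) 85.5359115600586 [[ 418.62656 -324.0423 ]
 [ 432.73172 -325.1435 ]
 [ 434.21475 -306.14722]
 [ 420.1096  -305.04602]]
```

View pics/z10.png

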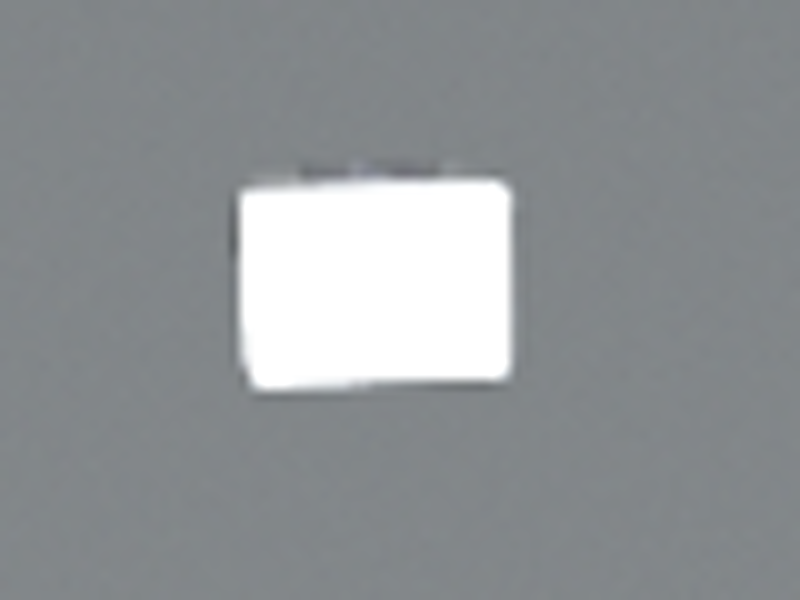

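Close view shows a 20×14 mm top at (288,128), so it's the thin block. Now going to grasp it.

{"name": "arm_command", "arguments": {
  "linear": [
    [0,0,0],
    [0.1,0.015,0],
    [0.1213,0.016,0],
    [0,0,0],
    [0,0,0.14],
    [0,0,0.14],
    [0,0,0.07],
    [0,0,0.03],
    [0,0,0]
  ],
  "turn": [-0.008,0,0,0,0,0,0,0,0],
  "jaw": [0.5,0.5,0.5,0.5,0.5,0.5,0.5,0.5,0.5],
  "newtons": 25
}}

```text
time_s: 17.3
ee_pos: [0.4286, -0.3114, 0.024]
orientation: [-3.14, 0.075, 0.001]
ft_force: [0.3, 0.6, -0.2]
finger_gap: 0.0466
```

```bash
python3 plan.py 1.3 -27 0.09 0; python3 - <<'E'
from h import *
o=ctrl.get_obs();print(o["ee_pos"])
c=ctrl.camera("wrist");save(c,"w11")
E
```

```text
t 17.3 tcpJ [ -60.7 -340.9] z 0.024 yawRel 6.3108 f [ 0.3  0.6 -0.2] gap 0.0466 j [-0.73  0.13  1.86 -0.    1.15  0.89]
turn first (units) 0.0088 then linear units total (after turn) [ 0.2067 -1.0465 -0.2201] mm [  62.  -313.9  -66. ] min rows 6.0 1.0
[ 0.4285564  -0.31141312  0.02395674]
```

View pics/w11.png

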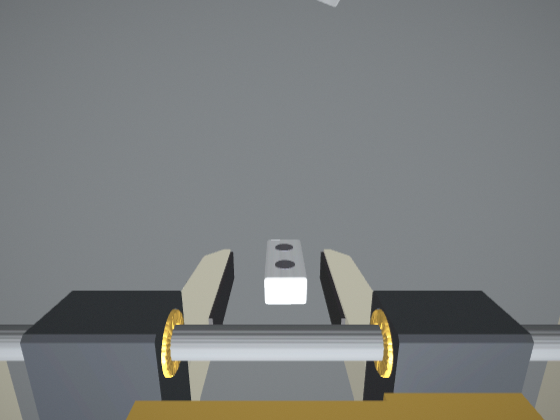

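```bash
python3 - <<'E'
from h import *
for i in range(3):
    c=ctrl.camera("wrist");o=ctrl.get_obs();print(o["ee_pos"].round(4),o["orientation"].round(4))
save(c,"z11",(235,225,335,325),6)
for uv in [(285,289),(267,280),(305,280),(265,301),(306,301)]: print(uv,ray(c,uv,.05).round(4))
E
```

```text
[ 0.4295 -0.3124  0.0252] [ 3.1394e+00 -7.5300e-02  2.3000e-03]
[ 0.4296 -0.3125  0.0254] [ 3.1392e+00 -7.5500e-02  2.8000e-03]
[ 0.4296 -0.3126  0.0254] [ 3.1391e+00 -7.5600e-02  2.8000e-03]
(285, 289) [ 0.4282 -0.3163  0.05  ]
(267, 280) [ 0.4333 -0.3082  0.05  ]
(305, 280) [ 0.4324 -0.3257  0.05  ]
(265, 301) [ 0.4224 -0.3066  0.05  ]
(306, 301) [ 0.4214 -0.3259  0.05  ]
```

View pics/z11.png

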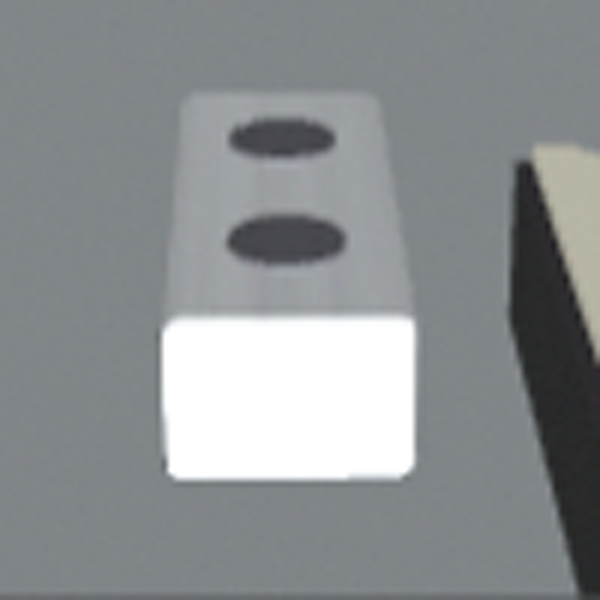

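Block top at crop (164–415, 317–478), aligned with the tool but ~3 mm to the right of and 2.5 mm behind the finger centre. Correct and close.

{"name": "arm_command", "arguments": {
  "linear": [
    [-0.008,0.01,0],
    [0,0,0],
    [0,0,0],
    [0,0,0],
    [0,0,0],
    [0,0,0]
  ],
  "turn": [0,0,0,0,0,0],
  "jaw": [0.5,0.8,1,1,1,1],
  "newtons": 25
}}

```text
time_s: 18.25
ee_pos: [0.4262, -0.3148, 0.0239]
orientation: [-3.141, 0.076, 0.0]
ft_force: [-0.3, 0.1, -0.9]
finger_gap: 0.0198
```

```bash
python3 - <<'E'
from h import *
c=ctrl.camera("wrist");o=ctrl.get_obs();print(o["ee_pos"].round(4),o["orientation"].round(4),o["finger_gap"],o["ft_force"])
save(c,"z12",(200,210,360,330),5)
E
```

```text
[ 0.4262 -0.3148  0.0239] [-3.1406e+00  7.6000e-02  2.0000e-04] 0.01977972987641734 [ 0.24331888  0.39689094 -0.42801192]
```

View pics/z12.png

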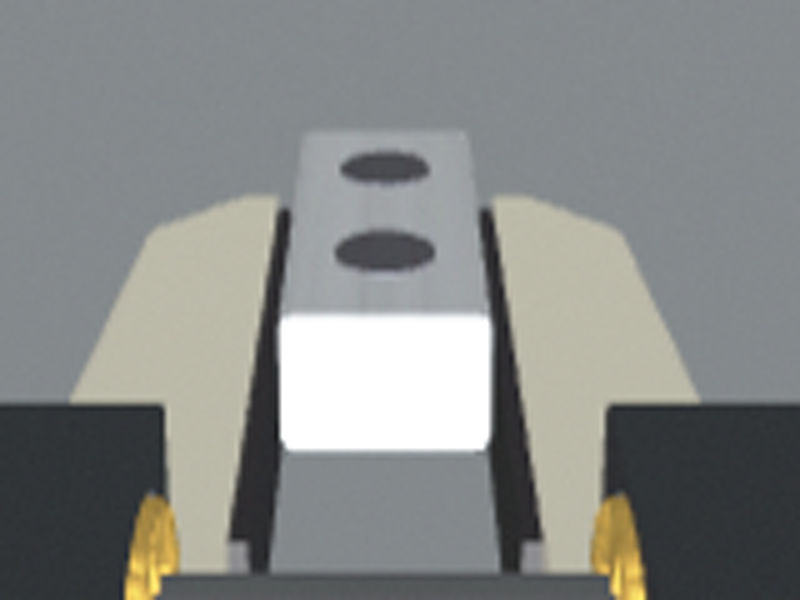

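```bash
python3 - <<'E'
from h import *
c=ctrl.camera("wrist");o=ctrl.get_obs();e=o["ee_pos"]
yaw=-0.048
for uv in [(277,272.7),(277,299.7),(256,286),(298,286)]:
    d=ray(c,uv,.05)-e;print(uv,1e3*(np.cos(yaw)*d[0]+np.sin(yaw)*d[1]),1e3*(np.sin(yaw)*d[0]-np.cos(yaw)*d[1]))
E
python3 plan.py 1.3 -27 0.1 0
```

```text
(277, 272.7) 8.038050150363148 0.09863921890822833
(277, 299.7) -5.825611606561025 0.10879258505546842
(256, 286) 1.2978350862705932 -9.54515637474969
(298, 286) 1.2960247729991026 9.753415309334788
t 18.35 tcpJ [ -62.8 -344.5] z 0.0239 yawRel 6.31 f [-0.4 -0.9 -0.2] gap 0.0201 j [-0.73  0.13  1.86 -0.    1.15  0.89]
turn first (units) 0.0085 then linear units total (after turn) [ 0.2137 -1.0582 -0.2538] mm [  64.1 -317.5  -76.1] min rows 6.0 1.0
```

{"name": "arm_command", "arguments": {
  "linear": [
    [0,0,-0.05],
    [0,0,-0.1],
    [0,0,-0.1038],
    [0.0301,-0.1512,0],
    [0.0301,-0.1512,0],
    [0.0301,-0.1512,0],
    [0.0301,-0.1512,0],
    [0.0301,-0.1512,0],
    [0.0301,-0.1512,0],
    [0.0301,-0.1512,0],
    [0,0,0],
    [0,0,0]
  ],
  "turn": [0,0,0.0085,0,0,0,0,0,0,0,0,0],
  "jaw": [1,1,1,1,1,1,1,1,1,1,1,1]
}}

```text
time_s: 19.85
ee_pos: [0.5131, -0.0032, 0.1006]
orientation: [3.139, -0.117, 0.0]
ft_force: [-0.3, -0.2, -1.4]
finger_gap: 0.02
```

```bash
python3 plan.py 0.5 -27 0.0365 0; python3 - <<'E'
from h import *
c=ctrl.camera("wrist");save(c,"w13")
E
python3 plan.py 0.5 -27 0.0365 0;
```

```text
t 19.85 tcpJ [  0.4 -27.2] z 0.1006 yawRel 0.0009 f [-0.3 -0.2 -1.4] gap 0.02 j [-0.11 -0.02  1.86 -0.    1.3   1.54]
turn first (units) 0.0003 then linear units total (after turn) [ 0.0003 -0.0007  0.2137] mm [ 0.1 -0.2 64.1] min rows 2.0 1.0
t 19.9 tcpJ [  0.4 -27.7] z 0.1004 yawRel -0.0002 f [ 0.5  0.5 -1.4] gap 0.0198 j [-0.11 -0.02  1.86 -0.    1.3   1.54]
turn first (units) -0.0001 then linear units total (after turn) [ 0.0005 -0.0023  0.2132] mm [ 0.1 -0.7 63.9] min rows 2.0 1.0
```

View pics/w13.png

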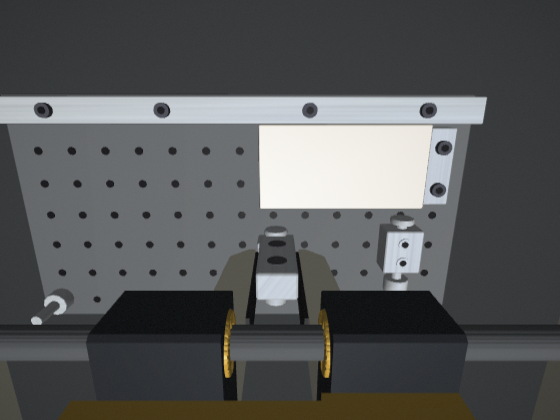

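Block held above the left clamp pad (277,232). Lower to just above the clamp and look.

{"name": "arm_command", "arguments": {
  "linear": [
    [0,0,0.08],
    [0,0,0.06],
    [0,0,0],
    [0,0,0]
  ],
  "turn": [0,0,0,0],
  "jaw": [1,1,1,1]
}}

```text
time_s: 20.4
ee_pos: [0.5133, -0.0033, 0.0585]
orientation: [3.139, -0.119, 0.0]
ft_force: [0.1, 0.9, -1.3]
finger_gap: 0.02
```

```bash
python3 plan.py 0.5 -27 0.0365 0; python3 - <<'E'
from h import *
from plan import J
c=ctrl.camera("wrist");save(c,"z14",(200,160,360,280),5)
# predicted projections
def W(x,y,z):
    k,s=np.cos(J[2]),np.sin(J[2]);return [J[0]+(k*x-s*y)/1e3,J[1]+(s*x+k*y)/1e3,z]
print(proj(c,[W(10,-15,.028),W(10,-60,.028)]))
E
```

```text
t 20.4 tcpJ [  0.6 -27.4] z 0.0585 yawRel -0.0006 f [ 0.1  0.9 -1.3] gap 0.02 j [-0.11  0.04  1.89 -0.    1.21  1.54]
turn first (units) -0.0002 then linear units total (after turn) [-0.0004 -0.0012  0.0732] mm [-0.1 -0.4 22. ] min rows 1.0 1.0
[[256.45681627 228.24718828]
 [329.86260841 228.2384248 ]]
```

View pics/z14.png

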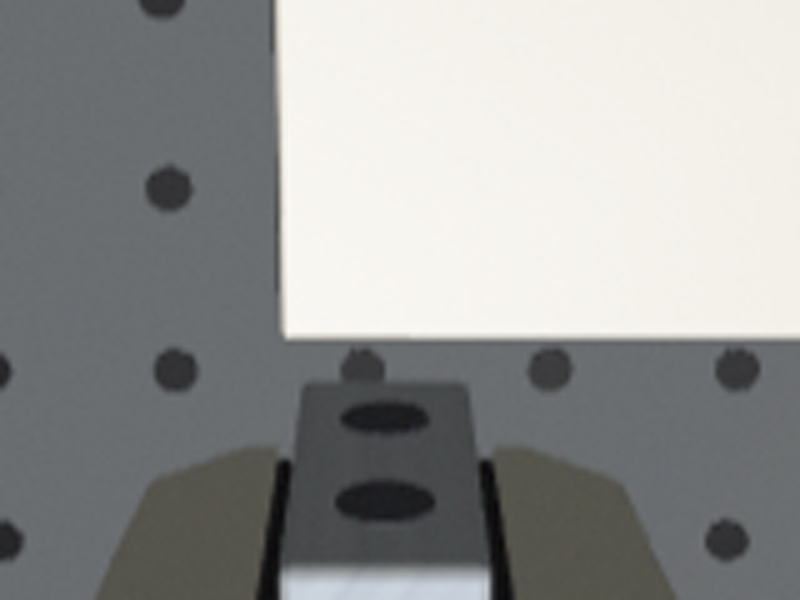

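```bash
python3 - <<'E'
from h import *
from plan import J
c=ctrl.camera("wrist")
k,s=np.cos(J[2]),np.sin(J[2])
for n,uv,z in [("blk far L",(200+304/5,160+382/5),.0345),("blk far R",(200+468/5,160+382/5),.0345),("tile",(300,160+338/5),.028)]:
    w=ray(c,uv,z);d=w[:2]-J[:2];print(n,1e3*(k*d[0]+s*d[1]),1e3*(-s*d[0]+k*d[1]))
E
```

```text
blk far L 7.375062558602929 -17.768342594338385
blk far R 7.376310867581475 -37.387713015175045
tile 10.670821529047261 -41.58737355178233
```

Block face is 3.3 mm from the tile, so ~1 mm from the pad; shift +1.1 mm and lower.

{"name": "arm_command", "arguments": {
  "linear": [
    [0.0037,0,0],
    [0,0,0.02],
    [0,0,0.02],
    [0,0,0.015],
    [0,0,0.01],
    [0,0,0]
  ],
  "turn": [0,0,0,0,0,0],
  "jaw": [1,1,1,1,1,1]
}}

```text
time_s: 21.25
ee_pos: [0.5139, -0.0029, 0.0382]
orientation: [-3.139, 0.118, 0.001]
ft_force: [-0.5, -0.6, -1.9]
finger_gap: 0.0199
```

```bash
python3 plan.py 1.6 -27 0.036 0; python3 - <<'E'
from h import *
c=ctrl.camera("wrist");save(c,"z15",(200,160,360,280),5)
E
```

```text
t 21.25 tcpJ [  1.2 -26.9] z 0.0382 yawRel 6.2833 f [-0.5 -0.6 -1.9] gap 0.0199 j [-0.11  0.07  1.9   0.    1.17  1.54]
turn first (units) 0.0 then linear units total (after turn) [0.0013 0.0003 0.0072] mm [0.4 0.1 2.2] min rows 1.0 1.0
```

View pics/z15.png

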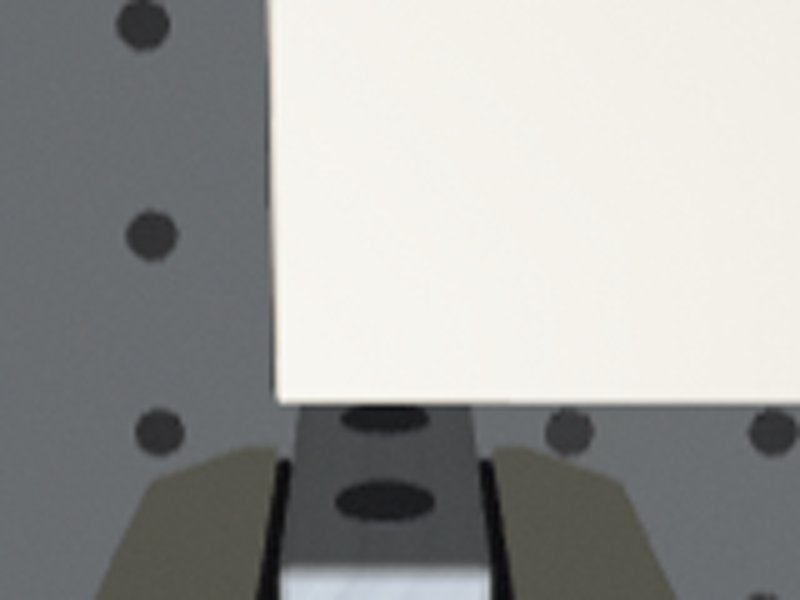

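The block has gone into the gap with no contact force. Lower the last millimetres to contact.

{"name": "arm_command", "arguments": {
  "linear": [
    [0,0,0.004],
    [0,0,0.004],
    [0,0,0.002],
    [0,0,0]
  ],
  "turn": [0,0,0,0],
  "jaw": [1,1,1,1]
}}

```text
time_s: 21.8
ee_pos: [0.5143, -0.003, 0.0359]
orientation: [3.139, -0.118, 0.0]
ft_force: [-1.5, 0.2, 1.9]
finger_gap: 0.0199
```

```bash
python3 plan.py 1.6 -27 0.036 0
```

```text
t 21.8 tcpJ [  1.6 -26.9] z 0.0359 yawRel 0.0001 f [-1.5  0.2  1.9] gap 0.0199 j [-0.11  0.07  1.9   0.    1.17  1.54]
turn first (units) 0.0 then linear units total (after turn) [-0.0002  0.0002 -0.0005] mm [-0.   0.1 -0.1] min rows 1.0 1.0
```

Contact at exactly the expected height (35.9 mm). One small press, then release and lift.

{"name": "arm_command", "arguments": {
  "linear": [
    [0,0,0.003],
    [0,0,0],
    [0,0,0],
    [0,0,0],
    [0,0,-0.05],
    [0,0,-0.1],
    [0,0,-0.15],
    [-0.1,0.1,0],
    [-0.1,0.1,0],
    [0,0,0]
  ],
  "turn": [0,0,0,0,0,0,0,0,0,0],
  "jaw": [1,0.6,0.6,0.6,0.6,0.6,0.6,0.6,1,1]
}}

```text
time_s: 23.05
ee_pos: [0.4487, -0.0596, 0.1256]
orientation: [3.139, -0.121, 0.001]
ft_force: [0.0, -0.9, 0.2]
finger_gap: 0.022
```

```bash
python3 plan.py -4 -75 0.02 0; python3 - <<'E'
from h import *
c=ctrl.camera("wrist");save(c,"w16")
c=ctrl.camera("scene");save(c,"s16",(220,170,390,260),4)
E
```

```text
t 23.05 tcpJ [-59.5 -88.3] z 0.1256 yawRel -0.0021 f [ 0.  -0.9  0.2] gap 0.022 j [-0.25 -0.22  2.   -0.    1.36  1.4 ]
turn first (units) -0.0007 then linear units total (after turn) [ 0.1851 -0.0444  0.352 ] mm [ 55.5 -13.3 105.6] min rows 2.0 1.0
```

View pics/w16.png

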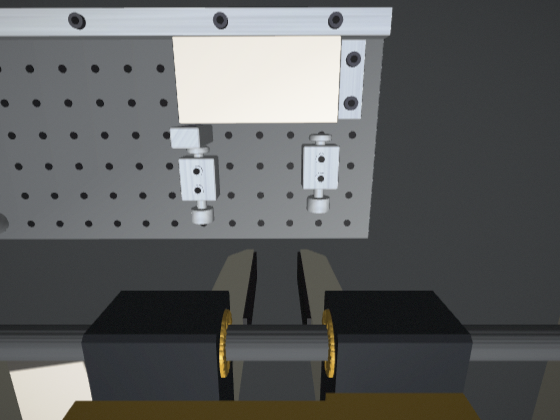

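View pics/s16.png

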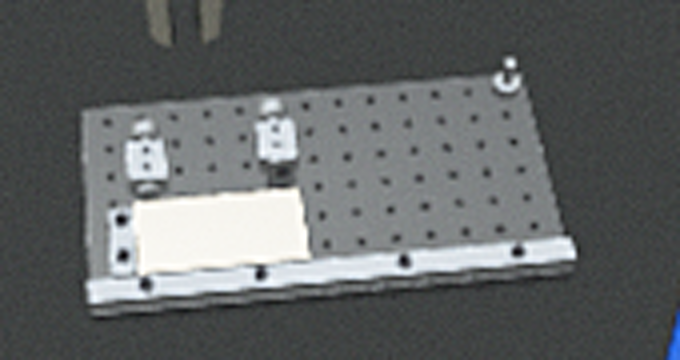

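The block stands upright in front of the left pad (190,137), tile still in the corner. Zoom for a check of its seat before pressing.

```bash
python3 - <<'E'
from h import *
from plan import J
c=ctrl.camera("wrist");save(c,"z17",(150,20,370,220),3.5)
k,s=np.cos(J[2]),np.sin(J[2])
def W(x,y,z): return [J[0]+(k*x-s*y)/1e3,J[1]+(s*x+k*y)/1e3,z]
print(((proj(c,[W(x,y,.062) for x in (-5.6,8.4) for y in (-17.5,-37.5)])-[150,20]+.5)*3.5).round(0))
E
python3 plan.py -15 -75 0.02 0
```

```text
[[ 82. 462.]
 [186. 462.]
 [ 75. 387.]
 [181. 387.]]
t 23.2 tcpJ [-57.7 -86.8] z 0.1256 yawRel -0.0002 f [0.4 0.6 0.5] gap 0.0097 j [-0.24 -0.21  1.99  0.    1.36  1.4 ]
turn first (units) -0.0001 then linear units total (after turn) [ 0.1424 -0.0394  0.352 ] mm [ 42.7 -11.8 105.6] min rows 2.0 1.0
```

View pics/z17.png

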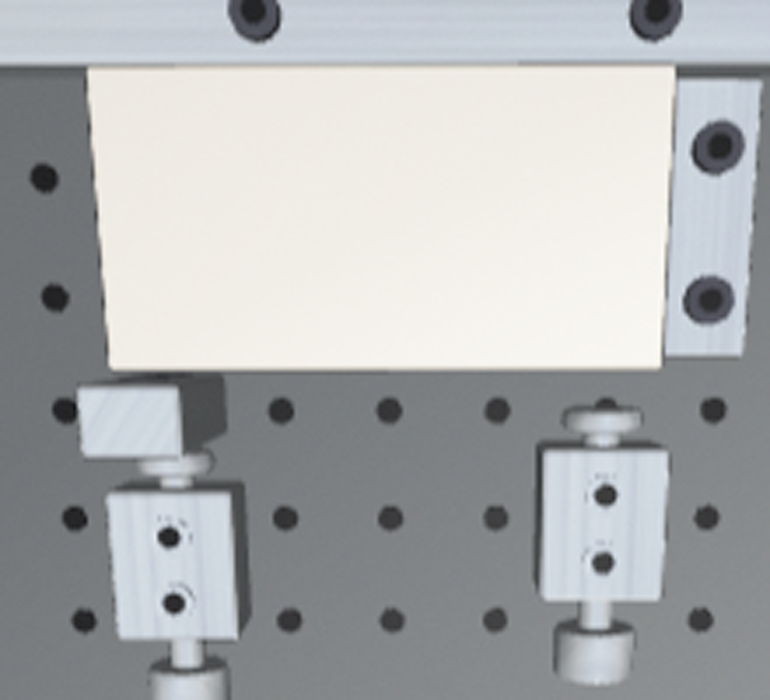

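The block's top corners match the prediction for upright on the plate at (1.4,-27.5) within ~1 mm; tile flush in the corner. Now the final press between the clamps.

{"name": "arm_command", "arguments": {
  "linear": [
    [0.0712,-0.0197,0],
    [0.0712,-0.0197,0],
    [0,0,0],
    [0,0,0.12],
    [0,0,0.12],
    [0,0,0.08],
    [0,0,0.032],
    [0,0,0]
  ],
  "turn": [0,0,0,0,0,0,0,0],
  "jaw": [1,1,1,1,1,1,1,1]
}}

```text
time_s: 24.2
ee_pos: [0.4929, -0.0495, 0.0189]
orientation: [-3.139, 0.117, 0.002]
ft_force: [-0.2, 0.2, -0.3]
finger_gap: 0.0007
```

```bash
python3 plan.py 2 -75 0.02 0; python3 - <<'E'
from h import *
c=ctrl.camera("wrist");save(c,"w18")
E
```

```text
t 24.2 tcpJ [-16.2 -75. ] z 0.0189 yawRel 6.2836 f [-0.2  0.2 -0.3] gap 0.0007 j [-0.2   0.05  1.96 -0.    1.13  1.44]
turn first (units) 0.0001 then linear units total (after turn) [ 0.0608  0.0001 -0.0037] mm [18.2  0.  -1.1] min rows 1.0 1.0
```

View pics/w18.png

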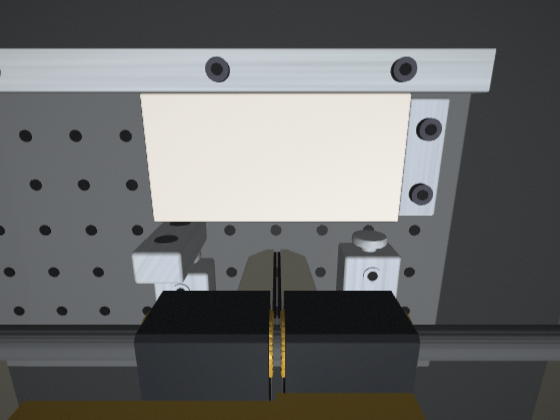

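Fingers are between the clamps, clear of block and pads. Advance into contact.

{"name": "arm_command", "arguments": {
  "linear": [
    [0.015,0,0],
    [0.015,0,0],
    [0.012,0,0],
    [0.008,0,0],
    [0.006,0,0],
    [0.005,0,0],
    [0.004,0,0],
    [0,0,0]
  ],
  "turn": [0,0,0,0,0,0,0,0],
  "jaw": [1,1,1,1,1,1,1,1]
}}

```text
time_s: 25.25
ee_pos: [0.5112, -0.051, 0.0187]
orientation: [-3.139, 0.118, 0.006]
ft_force: [-8.1, -0.4, 6.3]
finger_gap: 0.0007
```

```bash
python3 plan.py 2 -75 0.02 0
```

```text
t 25.25 tcpJ [  2.1 -75.1] z 0.0187 yawRel 6.2834 f [-8.1 -0.4  6.3] gap 0.0007 j [-0.2   0.1   1.91 -0.    1.14  1.45]
turn first (units) 0.0001 then linear units total (after turn) [-0.0005 -0.0002 -0.0044] mm [-0.1 -0.1 -1.3] min rows 1.0 1.0
```

{"name": "arm_command", "arguments": {
  "linear": [
    [0.003,0,0],
    [0.003,0,0],
    [0,0,0],
    [0,0,0]
  ],
  "turn": [0,0,0,0],
  "jaw": [1,1,1,1]
}}

```text
time_s: 25.75
ee_pos: [0.5112, -0.051, 0.0184]
orientation: [-3.139, 0.118, 0.011]
ft_force: [-14.7, 1.2, 12.1]
finger_gap: 0.0002
```

```bash
python3 plan.py 2 -75 0.02 0; python3 - <<'E'
from h import *
c=ctrl.camera("wrist");save(c,"w19",(120,40,480,300),2)
c=ctrl.camera("scene");save(c,"s19",(150,150,390,320),3)
c=ctrl.camera("top");save(c,"t19")
E
python3 plan.py 2 -75 0.02 0
```

```text
t 25.75 tcpJ [  2.2 -75. ] z 0.0184 yawRel 6.2834 f [-14.7   1.2  12.1] gap 0.0002 j [-0.2   0.1   1.9  -0.    1.14  1.45]
turn first (units) 0.0001 then linear units total (after turn) [-0.0006 -0.0001 -0.0055] mm [-0.2 -0.  -1.6] min rows 1.0 1.0
t 25.9 tcpJ [  2.2 -75. ] z 0.0184 yawRel 6.2835 f [-15.4   1.2  13.2] gap 0.0005 j [-0.2   0.1   1.9  -0.    1.14  1.45]
turn first (units) 0.0001 then linear units total (after turn) [-0.0007 -0.0001 -0.0055] mm [-0.2 -0.  -1.6] min rows 1.0 1.0
```

View pics/w19.png

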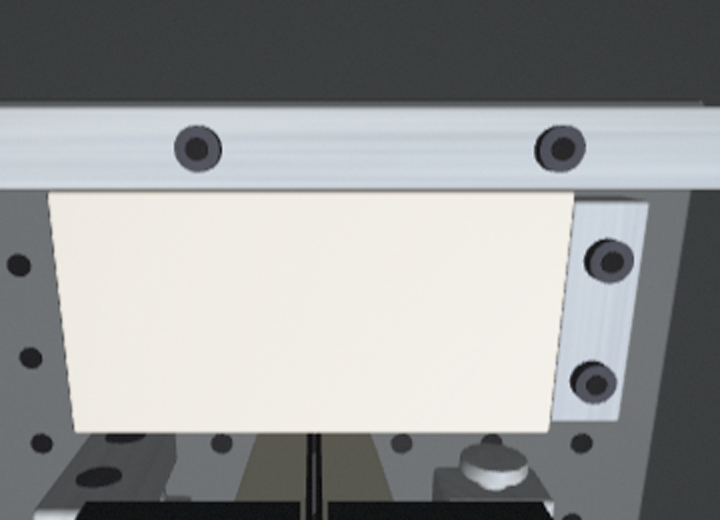

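View pics/s19.png

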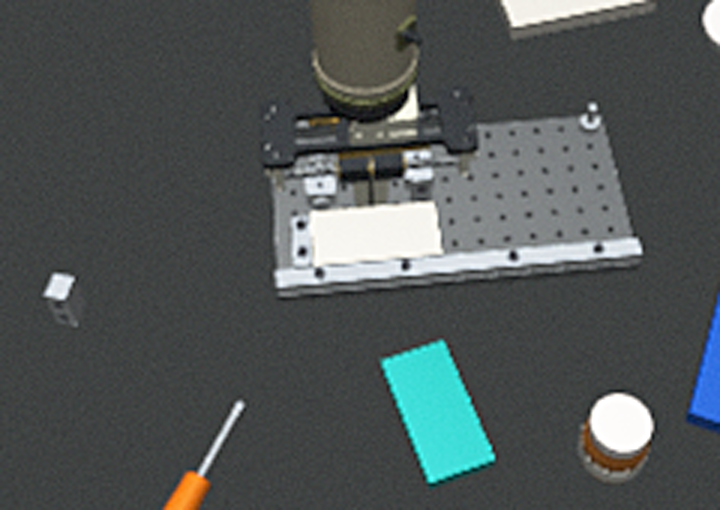

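View pics/t19.png

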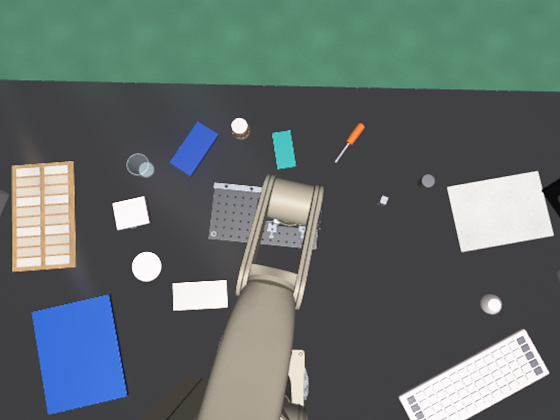

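{"name": "arm_command", "arguments": {
  "linear": [
    [0.002,0,0],
    [0,0,0],
    [0,0,0]
  ],
  "turn": [0,0,0],
  "jaw": [1,1,1]
}}

```text
time_s: 26.28
ee_pos: [0.5113, -0.051, 0.0184]
orientation: [-3.139, 0.118, 0.013]
ft_force: [-18.2, 0.5, 16.4]
finger_gap: 0.0007
```

```bash
python3 plan.py 2 -75 0.02 0; python3 - <<'E'
from h import *
c=ctrl.camera("wrist");save(c,"w20",(120,40,480,300),2)
print(ctrl.close_job())
E
```

```text
t 26.27 tcpJ [  2.2 -75.1] z 0.0184 yawRel 6.2835 f [-18.2   0.5  16.4] gap 0.0007 j [-0.2   0.11  1.9  -0.    1.14  1.45]
turn first (units) 0.0001 then linear units total (after turn) [-0.0007 -0.0002 -0.0055] mm [-0.2 -0.1 -1.6] min rows 1.0 1.0
the job is handed in; nothing more can be done
None
```

View pics/w20.png

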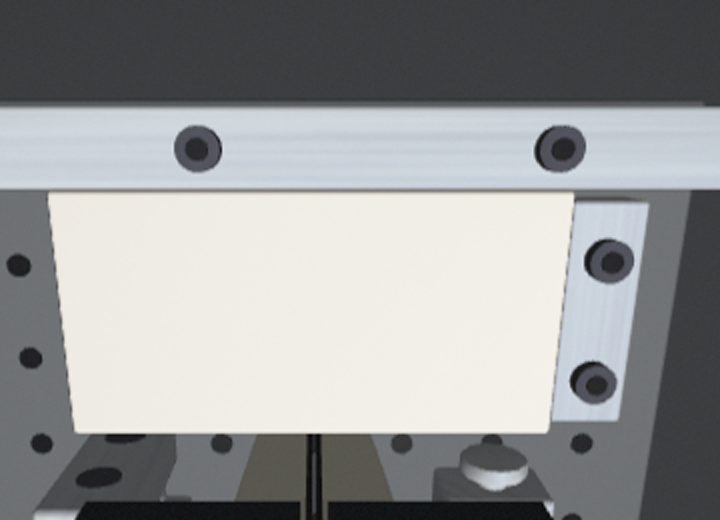

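The job is done and handed in at about 26 s of the 72 s allowed, with the fingers still pressing the tile.

- **Tile:** I pushed the white tile against the rail and then along it to the end stop, where it met the stop with about 12 N. The last picture shows it flush on both.
- **Block:** I stood the thin block in the left clamp's gap, which measured about 18 mm, and let go of it. It touched down at the height expected for sitting on the plate. Its top corners matched upright and centred on the pad within about 1 mm.
- **Press:** With closed fingers midway between the clamps, I am holding the tile's free edge against the rail with about 18 N, plus about 16 N downward from friction at the fingertips.

Two checks did not agree fully. Camera and contact readings of the tile's left end differed by about 2.5 mm along the rail, which is within calibration and finger-width error. The end-stop fit was therefore judged by the contact force and the picture. In the last pictures the block is partly hidden by the gripper, but what shows is unmoved. In the closing pictures I saw no bystander out of place.

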